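# Hang the screw tray in the pine tote

### The job

Pick up the hook-on screw tray (the one with the bent lip) and hook its lip over the tote's near wall, short of the steel keeper plate, so that the tray hangs inside the tote with the lip fully down on the rim. Then slide it along the rim, lip under the keeper, until it comes up against the stop's bolt, hold it there for a moment with a steady light push so that you can feel it is home, and let go. Be gentle with tray and tote, do not force anything, and leave the other things where they are.

Things in the scene. Friction and masses are not known exactly. Their poses are not given: they have to be found in the camera images.
- tray: Hook-on aluminium screw tray, 66 mm (its x) by 80 mm (its y) outside, walls 3 mm thick, 45 mm high, 0.2 to 0.4 kg, upright on the table at the start. Origin: centre of its underside, z up. Its back wall (outer face x = -33 mm) rises to 63 mm and bends over into a lip on the -x side. A similar tray without lip stands nearby.
- handle (a point): Upright wooden handle block in the middle of the tray, 24 x 24 mm in plan, from z = 55 to 105 mm in the tray's frame, standing on a 4 mm divider. This point is on its axis at z = 90 mm, a good grasp height. Axes as the tray's.
- lip (a point): Middle of the underside of the lip's 3 mm thick flat top, at (-39, 0, 60) mm in the tray's frame, axes as the tray's. It rests on the rim when the tray is home. The slot under it is 11.5 mm wide (x -44.5 to -33 mm), open at both ends. The lip and its straight outer leg, 3 mm thick, are 80 mm long (y -40 to 40); the leg reaches down to z = 35 mm.
- tote: Open pine box, fixed to the table, 200 mm (its x) by 300 mm (its y) outside, 120 mm high, walls 10 mm. Origin: centre of its underside, z up. The tray belongs on the near long wall (x -100 to -90 mm, along y), hanging on its inner (+x) side, axes parallel to the tote's. Pine blocks 20 mm high lie on the far side of its floor.
- rim (a point): Middle of the near wall's rim: at (-95, 0, 120) mm in the tote's frame, on the flat top of the wall. Axes as the tote's.
- stop: Stop fixed on the rim at the +y end of the near wall, beneath the keeper: a wooden block 18 mm (x) by 25 mm (y) by 7 mm high, origin at the centre of its underside, (-97, 137.5, 120) mm in the tote's frame. From its -y face (y = 125 mm) a stop bolt with a 12 x 6 mm steel head sticks out along the rim towards -y, stiffly held, by 3 to 17 mm: how far differs and no pose tells it.
- plain_tray: The other tray, same size and handle but no lip; leave it alone.
- pine_big: Loose pine board 150 x 130 x 18 mm; leave alone.
- glue: Loose white glue bottle 60 mm across, 150 mm high; leave alone.
- tin: Loose empty steel cup, 70 mm across the rim, 80 mm high; leave alone.
- driver: Loose screwdriver; leave alone.
- block_a: Loose pine block 45 x 70 x 20 mm on the tote's floor; leave alone.
- block_b: Loose pine block 30 x 90 x 20 mm on the tote's floor; leave alone.
- keeper (a point): Middle of the underside of the steel keeper plate, 7 mm above the rim at the +y end of the near wall, at (-97, 122.5, 127) mm in the tote's frame. The plate is 3 mm thick, 18 mm (x) by 55 mm (y); its open end is at y = 95 mm, and it roofs the rim, the stop and its bolt. When home, the +y end of the lip touches the bolt's head.
- pine_mid: Loose pine board 60 x 100 x 18 mm lying on the big one; leave alone.
Mind the look-alikes: they are no part of the job. What is shaped like the tray but red or yellow is not meant.

How it is judged (in metres and radians):
On the way, in this order (a step that is already met when the one before it is completed fails the run):
1. the lip sits fully down on the near rim, tray inside the tote, clear of the keeper (z of lip in the frame of rim between -0.003 and 0.0025 m and x of lip in the frame of rim between -0.004 and 0.004 m and y of lip in the frame of rim between -0.11 and 0.055 m), for 0.1 s.
2. still hooked on the rim, the lip is pushed against the stop's bolt, with 2 N or more for 0.2 s (contact force between tray and stop above 2 N and y of lip in the frame of rim above 0.065 m and z of lip in the frame of rim below 0.004 m), for 0.2 s.
At the end, for the whole second after the job is handed in: The tray hangs at rest inside the tote from the near wall: its lip down on the rim within 2.5 mm and over the wall within 4 mm, tray upright and parallel to the tote within 0.1 rad, and the lip under the keeper, its middle at least 65 mm along the rim from the rim's middle towards the stop (z of lip in the frame of rim between -0.003 and 0.0025 m and x of lip in the frame of rim between -0.004 and 0.004 m and y of lip in the frame of rim above 0.065 m and angle between tray's own z axis and vertical below 0.1 rad and angle between the x axis of tray and the x axis of tote, either way round below 0.1 rad and linear speed of tray below 0.02 m/s); the robot touches nothing.
It fails at once if tray and tote pressed together with more than 20 N (contact force between tray and tote above 20 N).
It fails at once if the robot presses on the tote with more than 15 N (contact force between any of the fingers, the arm and tote above 15 N).
It fails at once if another thing moved more than 20 mm (distance of any of plain_tray, pine_big, glue, tin, driver, block_a, block_b, pine_mid from where it was at the start of the episode above 0.02 m).
It also fails if it takes over 67 s, if anything falls off the work surface, if the arm or the gripper's body presses on something with over 40 N, if the wrist force passes 120 N, or if a joint passes its speed limit or range.

### The arm

A 6-joint arm with a two-finger parallel gripper is mounted at the origin on the work surface. World frame = base frame: x ahead of the robot, y to its left, z up, the work surface at z = 0. Lengths are in mm, angles in rad, forces in N, time in s.
With the tool pointing down it reaches from about 325 to 775 mm from the base axis. Payload 9.3 kg.
Tool frame: the origin (TCP) lies at the very end of the fingers, on their centre line; the grasp point (between the pads) lies env.grip_depth behind it (env.grip_depth is the distance from the TCP to the grasp point, in mm); z points along the fingers, x is the direction in which the jaws open and shut, and the axes are right-handed (so a half turn about z gives the same grasp; the last joint's range is limited). The gripper opens to 85 mm and grips with 20 to 120 N. Pads are 22 mm wide; open, the fingers measure 114 mm over their backs; the gripper's body (76 mm by 85 mm) begins 54 mm behind the grasp point. The pads swing forward as they close: fully open they stand 13 mm farther back than shut.
Start: joints at [1.05, 0.259, 0.021, 1.334, 0, 1.418], TCP at [197.761, 513.213, 231.279] pointing down, gripper open.
Joint ranges: [-3.04, 3.04], [-0.91, 1.82], [-1.04, 1.36], [-1.92, 1.95], [-1.52, 1.45], [-3.14, 3.14]. Speed limits (rad/s): [2.22, 2.22, 2.79, 3.14, 3.14, 3.14].

### API

Orientations are given as a unit quaternion [x, y, z, w].
In Python, from bench import env gives the robot as it stands.
- The arm moves only by the tool carry_out, never from a script. Its argument "steps" is a list of rows, each a list of 4 numbers: the shift along the tool's x, y, z in units of 30 mm (1.0 is 30 mm), then the turn about the tool's z in units of 5 degrees (1.0 is 5 degrees). In form: [[tx, ty, tz, spin], ...]. A call has 1 to 12 rows; each row shifts and turns the commanded pose from where the row before left it, along the tool's axes as they then stand; what a row does not reach is not made up. A row lasts 1/10 s, in which the tool goes at most 50 mm and 8.59 degrees, less where a joint would pass 70% of its speed; a pose out of reach is approached as far as the arm can. A call is refused whole if a number of a shift passes 1 or a number of a turn 1, either way. A call with a gripper value outside its range is refused whole. "fingers" is the gripper command: -1 is fully open, 1 is shut, values between are in proportion, set as the call begins (left out, the last holds). The fingers move at their own pace and stop on an object; "newtons" is the grip in N (left out, the last holds). Time passes only in rows, so rows that do not move let the fingers close. It gives the time, the measured TCP pose, the force and the opening at its end, in the units of the state.
- env.state(): the state, without advancing time (a new reading comes with each control period).
- env.capture(name): name is "scene" or "top" or "wrist"; returns a dict with "pixels" (480x640x3 uint8, blue, green, red), "mtx" (3x3 intrinsics, pixels), "rvec" (rotation vector, rad) and "tvec" (3), from world to camera coordinates, as OpenCV has them. Camera axes: x right, y down, z forward; pixel columns grow to the right and rows downward; lengths in mm; the calibration is good to about 2 mm. A picture is of the moment at which its call begins. There is no depth.
- env.sign_off(): hands the job in, once; it reports no verdict.
The state is a dict: "time_s": time; "joint_pos": joint angles; "joint_velocities": joint speeds; "joint_efforts": joint torques, N m; "position": TCP position; "orientation": TCP orientation; "force": force on the tool from outside, world axes, zero at the start; "wrist_torque": the same for the moment, N m; "gripper_width": finger opening in mm.
Only numpy, scipy, OpenCV 4.12 (cv2) and the standard library are available. Lean on these libraries where they do the work, as an engineer would, in place of code of your own. Each camera call takes 0.05 s, during which the arm holds its last target. There are 200 camera calls.

## Working session

There is one attempt and no reset: what is moved stays moved. The work goes in short steps, Python scripts to look and compute and a tool call to move; the robot and the scene stay as the last step left them, time stands still between calls to the robot, and variables do not carry over. Pictures are saved under pics/ and viewed, about 8 in all and at most 12, crops included, and the job is handed in when it is done.

Besides the shell and the picture viewer there is one more tool, called after "Request:" by a JSON object that holds its "op" and its "data", one argument or row to a line. carry_out: Moves the arm, as the interface text tells. Its arguments: {"type":"object","properties":{"steps":{"type":"array"},"fingers":{"type":"number"},"newtons":{"type":"number"}},"required":["steps"]}

```bash
mkdir -p pics; ls; cat > h.py <<'E'
import numpy as np, cv2
from bench import env
def cap(n,f=None):
    c=env.capture(n)
    if f: cv2.imwrite('pics/'+f,c['pixels'])
    return c
def ray(c,u,v,z):
    R=cv2.Rodrigues(np.array(c['rvec'],float))[0];t=np.array(c['tvec'],float).ravel()
    d=R.T@np.linalg.inv(np.array(c['mtx']))@[u,v,1.];o=-R.T@t
    return o+d*(z-o[2])/d[2]
def proj(c,P):
    return cv2.projectPoints(np.array(P,float).reshape(-1,3),np.array(c['rvec'],float),np.array(c['tvec'],float),np.array(c['mtx'],float),None)[0].reshape(-1,2)
E
python3 - <<'E'
from h import *
import pickle
d={}
for n in ('scene','top'):
    d[n]=cap(n,n+'1.png')
    R=cv2.Rodrigues(np.array(d[n]['rvec'],float))[0];print(n,-R.T@np.array(d[n]['tvec']).ravel(),d[n]['mtx'][0][0])
pickle.dump(d,open('d.pkl','wb'))
print(env.state(),env.grip_depth)
E
```

```text
pics
scene [1328.42592398  550.19138901 1362.41601028] 591.1423759988239
top [ 471.03247731   41.23920837 1223.83152071] 549.3413842731148
{'time_s': 0.1, 'joint_pos': array([ 1.05036863e+00,  2.59168277e-01,  2.08388010e-02,  1.33368901e+00,
       -2.95018050e-06,  1.41819869e+00]), 'joint_velocities': array([-6.36117147e-04, -5.87877911e-04,  4.56552622e-03, -8.49610748e-04,
        2.62375553e-05, -8.38343770e-04]), 'joint_efforts': array([ 4.95646862e-03, -5.56691694e+01,  3.45073342e+01,  1.15479995e-02,
       -1.89661869e-04, -9.84222709e-06]), 'position': array([197.65685981, 512.99523063, 230.70947414]), 'orientation': array([ 8.24497115e-01,  5.65865827e-01, -5.49900883e-04,  2.66514235e-04]), 'force': array([-0.05976569,  0.35320773, -0.2423358 ]), 'wrist_torque': array([ 0.01325132, -0.00501003,  0.0153009 ]), 'gripper_width': 84.99123136541496} 18.700000000000003
```

View pics/top1.png

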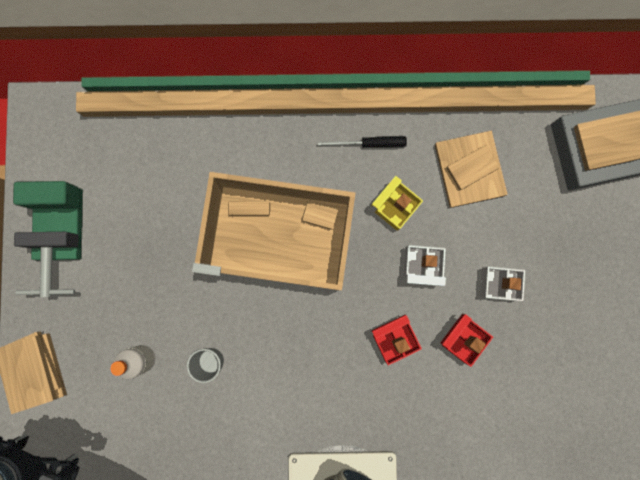

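View pics/scene1.png

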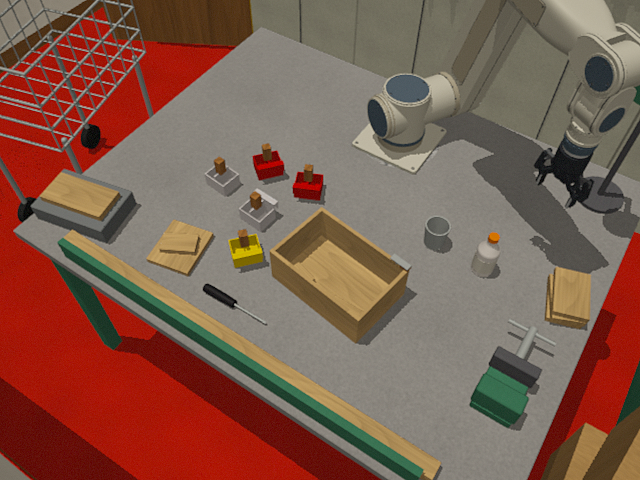

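Top view: the lipped tray is at about (427,266) with its lip on the lower, robot side. The plain tray is at (505,284). The tote spans (196..354, 174..290) and its keeper is at (206,269). I'll zoom in for corner points.

```bash
python3 - <<'E'
import cv2
i=cv2.imread('pics/top1.png')[165:300,190:455]
i=cv2.resize(i,None,fx=3,fy=3,interpolation=cv2.INTER_CUBIC)
cv2.imwrite('pics/crop1.png',i)
E
```

```text
(no output)
```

View pics/crop1.png

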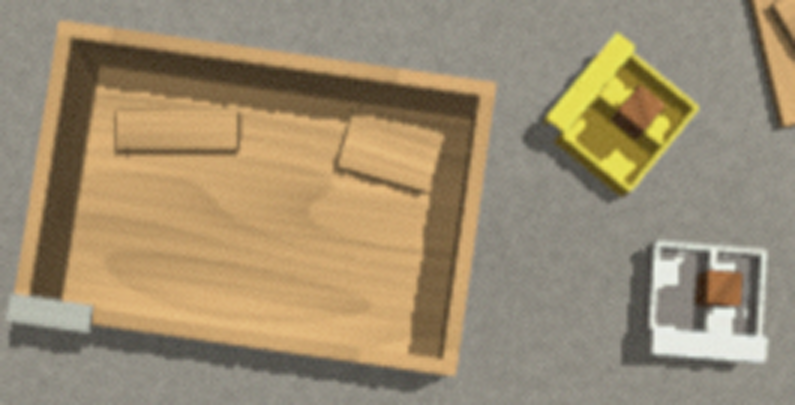

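```bash
python3 - <<'E'
from h import *
import pickle
from scipy.optimize import least_squares
c=pickle.load(open('d.pkl','rb'))['top']
def fit(L,P,x0):
    px=(np.array(P,float)+.5)/3-.5+[190,165]; L=np.array(L,float)
    def f(x):
        a=x[2];R=np.array([[np.cos(a),-np.sin(a)],[np.sin(a),np.cos(a)]])
        W=np.c_[L[:,:2]@R.T+x[:2],L[:,2]]
        return (proj(c,W)-px).ravel()
    r=least_squares(f,x0);print(r.x,np.degrees(r.x[2]),r.fun.reshape(-1,2).round(1).tolist());return r.x
T=fit([(100,150,120),(100,-150,120),(-100,-150,120),(-88,95,130),(-106,95,130),(-88,150,130),(-106,150,130)],[(60,22),(496,84),(455,376),(92,307),(89,332),(10,296),(8,320)],[500,100,0.])
Y=fit([(33,40,45),(33,-40,45),(-47.5,40,63),(-47.5,-40,63),(-33,40,63),(-33,-40,63),(0,0,105)],[(655,241),(768,249),(651,354),(767,362),(652,331),(768,338),(720,288)],[450,-100,0.])
np.save('T.npy',T);np.save('Y.npy',Y)
def w(x,p):
    a=x[2];return x[:2]+[np.cos(a)*p[0]-np.sin(a)*p[1],np.sin(a)*p[0]+np.cos(a)*p[1]]
print('rim0',w(T,(-95,0)),'rimstart',w(T,(-95,0)))
from scipy.spatial.transform import Rotation as Ro
s=env.state();print(Ro.from_quat(s['orientation']).as_matrix().round(3))
E
```

```text
[ 5.87293608e+02  1.33542340e+02 -1.58250958e-01] -9.067111968908174 [[-0.3, -0.2], [0.2, -0.2], [0.2, 0.3], [0.3, -0.2], [-0.2, 0.4], [0.3, -0.5], [-0.5, 0.5]]
[ 5.23004289e+02 -1.83010511e+02 -8.62038449e-02] -4.939116490562082 [[-0.2, -0.0], [-0.8, -0.1], [0.3, -0.3], [-0.5, -0.3], [0.3, 0.4], [-0.5, 0.8], [1.4, -0.5]]
rim0 [493.4806873  148.51350985] rimstart [493.4806873  148.51350985]
[[ 0.36   0.933 -0.001]
 [ 0.933 -0.36  -0.001]
 [-0.001 -0.    -1.   ]]
```

```bash
cat >> h.py <<'E'
from scipy.spatial.transform import Rotation as Ro
def cur():
    s=env.state();M=Ro.from_quat(s['orientation']).as_matrix()
    return np.r_[s['position'],np.arctan2(M[1,0],M[0,0])]
def frame(x,p):
    a=x[2];return x[:2]+[np.cos(a)*p[0]-np.sin(a)*p[1],np.sin(a)*p[0]+np.cos(a)*p[1]]
def plan(tgt,n,c=None):
    """constant row repeated n times; tgt x,y,z,a (a: world angle of tool x)"""
    c=cur() if c is None else np.array(c); t=np.array(tgt,float)
    d=(t[3]-c[3]+np.pi)%(2*np.pi)-np.pi; s=d/n
    # sum of rotations of a constant vector (shift applied before the turn)
    S=sum(np.exp(1j*(c[3]+s*k)) for k in range(n))
    v=complex(t[0]-c[0],t[1]-c[1])/S   # along x=(cos a, sin a); y tool is mirrored
    print('n',n,'row',[round(float(q),3) for q in (v.real/30,-v.imag/30,(c[2]-t[2])/n/30,-np.degrees(s)/5)])
E
python3 - <<'E'
from h import *
Y=np.load('Y.npy');print(cur())
plan([Y[0],Y[1],190,Y[2]],28)
E
```

```text
[197.65685981 512.99523063 230.70947414   1.20296637]
n 28 row [-0.141, 0.971, 0.048, 0.528]
```

Request:
{"op": "carry_out", "data": {
  "steps": [
    [-0.141,0.971,0.048,0.528],
    [-0.141,0.971,0.048,0.528],
    [-0.141,0.971,0.048,0.528],
    [-0.141,0.971,0.048,0.528],
    [-0.141,0.971,0.048,0.528],
    [-0.141,0.971,0.048,0.528],
    [-0.141,0.971,0.048,0.528],
    [-0.141,0.971,0.048,0.528],
    [-0.141,0.971,0.048,0.528],
    [-0.141,0.971,0.048,0.528],
    [-0.141,0.971,0.048,0.528],
    [-0.141,0.971,0.048,0.528]
  ],
  "fingers": -1
}}

```text
time_s: 1.3
position: [449.8, 270.5, 213.6]
orientation: [0.948, 0.318, -0.0, 0.0]
force: [-0.4, 0.6, -0.1]
gripper_width: 85.8
```

Request:
{"op": "carry_out", "data": {
  "steps": [
    [-0.141,0.971,0.048,0.528],
    [-0.141,0.971,0.048,0.528],
    [-0.141,0.971,0.048,0.528],
    [-0.141,0.971,0.048,0.528],
    [-0.141,0.971,0.048,0.528],
    [-0.141,0.971,0.048,0.528],
    [-0.141,0.971,0.048,0.528],
    [-0.141,0.971,0.048,0.528],
    [-0.141,0.971,0.048,0.528],
    [-0.141,0.971,0.048,0.528],
    [-0.141,0.971,0.048,0.528],
    [-0.141,0.971,0.048,0.528]
  ]
}}

```text
time_s: 2.5
position: [536.2, -67.4, 196.3]
orientation: [0.999, 0.048, -0.0, -0.0]
force: [1.0, 0.1, 1.1]
gripper_width: 85.4
```

Request:
{"op": "carry_out", "data": {
  "steps": [
    [-0.141,0.971,0.048,0.528],
    [-0.141,0.971,0.048,0.528],
    [-0.141,0.971,0.048,0.528],
    [-0.141,0.971,0.048,0.528],
    [0,0,0,0],
    [0,0,0,0]
  ]
}}

```text
time_s: 3.1
position: [522.4, -183.3, 190.5]
orientation: [0.999, -0.044, -0.0, -0.0]
force: [0.0, 0.5, -0.8]
gripper_width: 85.6
```

```bash
python3 - <<'E'
from h import *
import pickle
print(cur(),env.state()['force'])
c=cap('wrist','w1.png');pickle.dump(c,open('w1.pkl','wb'))
R=cv2.Rodrigues(np.array(c['rvec'],float))[0];print(-R.T@np.array(c['tvec']).ravel(),R,c['mtx'][0][0])
Y=np.load('Y.npy')
L=[(33,40,45),(33,-40,45),(-47.5,40,63),(-47.5,-40,63),(12,12,105),(12,-12,105),(-12,12,105),(-12,-12,105)]
print(proj(c,[np.r_[frame(Y,p),p[2]] for p in L]).round(0).tolist())
E
```

```text
[ 5.22428110e+02 -1.83288143e+02  1.90537531e+02 -8.81292979e-02] [ 0.02854068  0.48299381 -0.77197207]
[ 528.7768117  -111.05261585  332.87424078] [[ 0.99606389 -0.08863099 -0.00113107]
 [-0.08466526 -0.95511834  0.28386747]
 [-0.02623976 -0.28265438 -0.95886286]] 373.33274735660194
[[360.0, 171.0], [357.0, 269.0], [251.0, 175.0], [256.0, 278.0], [336.0, 227.0], [336.0, 263.0], [298.0, 227.0], [299.0, 263.0]]
```

View pics/w1.png

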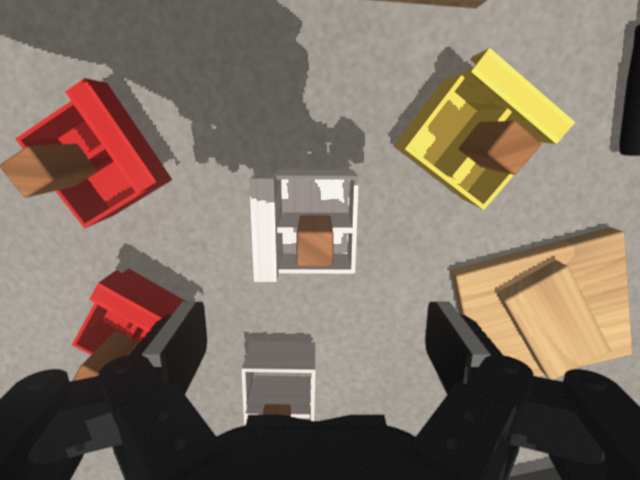

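Wrist view: the lipped tray's corners are at (357,172), (355,272) and (253,281), and the handle top is at (298–333, 228–266). Both agree with the fit to about 1 mm. Descending to grasp.

Request:
{"op": "carry_out", "data": {
  "steps": [
    [0,0.02,0.65,0],
    [0,0,0.65,0],
    [0,0,0.65,0],
    [0,0,0.65,0],
    [0,0,0.65,0],
    [0,0,0.65,0],
    [0,0,0,0],
    [0,0,0,0]
  ]
}}

```text
time_s: 3.95
position: [522.9, -182.7, 74.3]
orientation: [0.999, -0.043, -0.0, -0.0]
force: [0.7, 0.3, 0.6]
gripper_width: 85.1
```

Request:
{"op": "carry_out", "data": {
  "steps": [
    [0,0,0,0],
    [0,0,0,0],
    [0,0,0,0],
    [0,0,0,0],
    [0,0,0,0],
    [0,0,0,0],
    [0,0,0,0],
    [0,0,0,0],
    [0,0,0,0],
    [0,0,0,0]
  ],
  "fingers": 1,
  "newtons": 40
}}

```text
time_s: 4.95
position: [522.7, -183.6, 74.3]
orientation: [0.999, -0.044, 0.0, 0.0]
force: [-2.2, 0.4, 5.4]
gripper_width: 23.3
```

Request:
{"op": "carry_out", "data": {
  "steps": [
    [0,0,-0.3,0],
    [0,0,-0.6,0],
    [0,0,-0.9,0],
    [0,0,-0.9,0],
    [0,0,-0.9,0],
    [0,0,-0.9,0],
    [0,0,-0.6,0],
    [0,0,-0.3,0],
    [0,0,0,0],
    [0,0,0,0],
    [0,0,0,0]
  ]
}}

```text
time_s: 6.05
position: [522.3, -183.3, 234.7]
orientation: [0.999, -0.044, -0.001, -0.0]
force: [-0.2, 0.6, -3.2]
gripper_width: 23.4
```

```bash
python3 - <<'E'
from h import *
T=np.load('T.npy');print(cur(),env.state()['force'],env.state()['gripper_width'])
t=frame(T,(-56,15));print(t)
plan([*t,230,T[2]],16)
E
```

```text
[ 5.22277901e+02 -1.83323506e+02  2.34690334e+02 -8.71740165e-02] [-0.245013    0.63271977 -3.2028763 ] 23.40670439220934
[534.35722889 157.18001707]
n 16 row [-0.06, -0.707, 0.01, 0.051]
```

Request:
{"op": "carry_out", "data": {
  "steps": [
    [-0.06,-0.707,0.01,0.051],
    [-0.06,-0.707,0.01,0.051],
    [-0.06,-0.707,0.01,0.051],
    [-0.06,-0.707,0.01,0.051],
    [-0.06,-0.707,0.01,0.051],
    [-0.06,-0.707,0.01,0.051],
    [-0.06,-0.707,0.01,0.051],
    [-0.06,-0.707,0.01,0.051]
  ]
}}

```text
time_s: 6.85
position: [525.4, -12.3, 232.6]
orientation: [0.998, -0.061, -0.001, -0.0]
force: [-0.2, 0.4, -2.8]
gripper_width: 23.4
```

Request:
{"op": "carry_out", "data": {
  "steps": [
    [-0.06,-0.707,0.01,0.051],
    [-0.06,-0.707,0.01,0.051],
    [-0.06,-0.707,0.01,0.051],
    [-0.06,-0.707,0.01,0.051],
    [-0.06,-0.707,0.01,0.051],
    [-0.06,-0.707,0.01,0.051],
    [-0.06,-0.707,0.01,0.051],
    [-0.06,-0.707,0.01,0.051],
    [0,0,0,0],
    [0,0,0,0],
    [0,0,0,0]
  ]
}}

```text
time_s: 7.95
position: [534.7, 156.2, 230.7]
orientation: [0.997, -0.079, -0.0, 0.0]
force: [-0.8, 0.2, -3.2]
gripper_width: 23.4
```

```bash
python3 - <<'E'
from h import *
import pickle
print(cur(),env.state()['force'])
c=cap('wrist','w2.png');pickle.dump(c,open('w2.pkl','wb'))
T=np.load('T.npy')
L=[(-100,-150,120),(-90,-140,120),(-100,60,120),(-90,60,120),(-88,95,130),(-106,95,130)]
print('tote',proj(c,[np.r_[frame(T,p),p[2]] for p in L]).round(1).tolist())
t=cur();L=[(-47.5,40,63),(-33,40,63),(-47.5,-40,63),(-33,-40,63),(-47.5,40,35),(33,40,45),(33,-40,45)]
print('tray',proj(c,[np.r_[frame(t[[0,1,3]],p),p[2]+t[2]-74.3] for p in L]).round(1).tolist())
E
```

```text
[ 5.34713960e+02  1.56229303e+02  2.30657600e+02 -1.58564576e-01] [-0.75699892  0.15017743 -3.19076703]
tote [[262.7, 424.8], [274.3, 414.8], [249.7, 169.0], [264.7, 168.9], [263.5, 113.4], [234.4, 113.4]]
tray [[203.2, 208.8], [237.8, 208.8], [217.6, 372.4], [247.8, 372.4], [219.7, 196.9], [387.5, 200.7], [379.2, 350.9]]
```

View pics/w2.png

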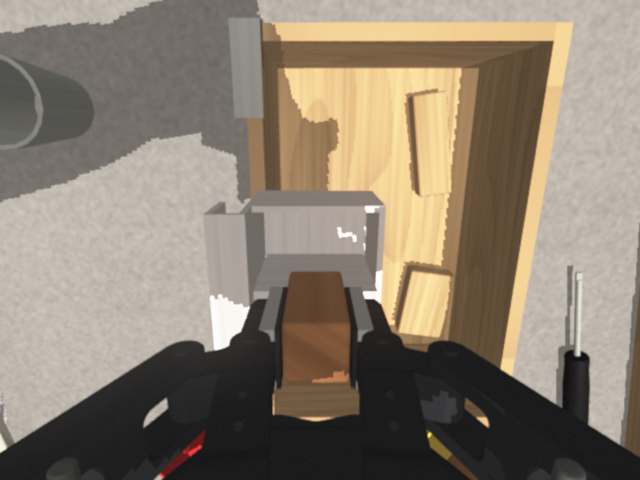

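Wrist view: the lip's front corner is at about (207,209), the keeper's open end at about (236–263, 117) and the wall inner edge at about x=265. I'll zoom once to compare lip and wall.

```bash
python3 - <<'E'
import cv2
i=cv2.imread('pics/w2.png')[100:250,190:390]
cv2.imwrite('pics/crop2.png',cv2.resize(i,None,fx=4,fy=4,interpolation=cv2.INTER_CUBIC))
E
```

```text
(no output)
```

View pics/crop2.png

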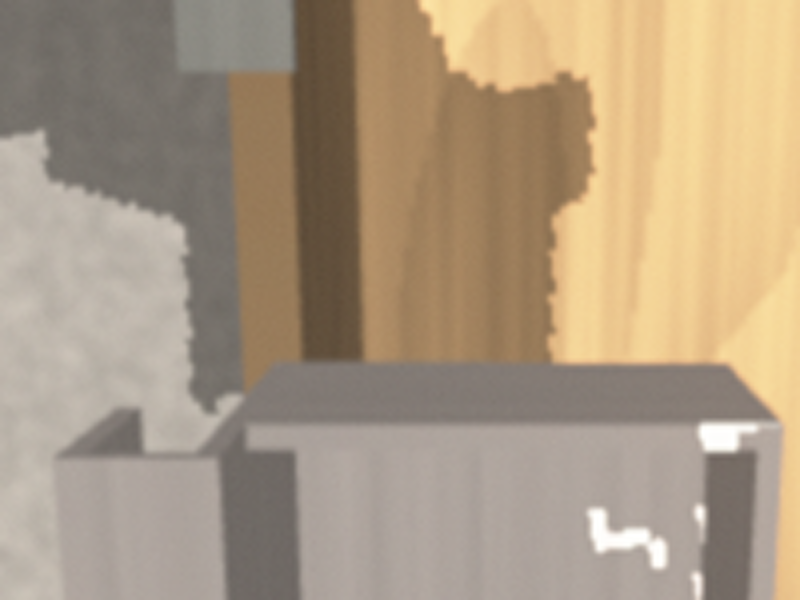

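```bash
python3 - <<'E'
from h import *
import pickle
from scipy.optimize import least_squares
c=pickle.load(open('w2.pkl','rb'));t=cur();T=np.load('T.npy')
L=np.array([(-47.5,40,63),(-30,40,63),(33,40,45),(-33,40,0),(33,40,0)],float)
px=np.array([(57,458),(220,458),(780,424),(280,362),(726,364)],float)/4+[190,100]-.4
vb=np.array([0,4.])
def W(x): # x: dx,dy,dz, roll about tray x, yaw
    R=Ro.from_euler('zyx',[t[3]+x[3],x[4],0]).as_matrix()
    return L@R.T+[t[0],t[1],t[2]-74.3]+R@[x[0],x[1],x[2]]
for vbv in (0,4):
    f=lambda x:np.r_[(proj(c,W(x))-px-[0,-vbv]).ravel(),x[3]*100,x[4]*30]
    r=least_squares(f,np.zeros(5));print(vbv,r.x.round(3),r.fun.round(1))
f=lambda x:np.r_[(proj(c,W(np.r_[0,0,0,0,0]))-px).ravel()]
print(f(0).reshape(-1,2).round(1).tolist())
K=[(-88,95,130),(-106,95,130)];print(proj(c,[np.r_[frame(T,p),p[2]] for p in K])-(np.array([(294,72),(177,72)])/4+[190,100]-.4))
E
```

```text
0 [-7.000e-01 -2.913e+00 -2.867e+00 -1.000e-03 -2.000e-03] [ 0.  -0.1  0.1 -0.  -0.1  0.2 -0.2  0.1  0.2 -0.3 -0.1 -0.1]
4 [-5.780e-01 -1.005e+00 -3.304e+00  2.000e-03 -3.000e-03] [-0.  -0.4  0.  -0.4 -0.  -0.1 -0.1  0.9  0.3  0.3  0.2 -0.1]
[[-0.6, -5.3], [0.4, -5.3], [2.9, -4.9], [0.0, -4.0], [2.2, -4.5]]
[[ 0.40050993 -4.23931315]
 [ 0.51357081 -4.20967337]]
```

Request:
{"op": "carry_out", "data": {
  "steps": [
    [0.1,0,0,0],
    [0.1,0,0.2,0],
    [0,0,0.4,0],
    [0,0,0.4,0],
    [0,0,0.4,0],
    [0,0,0.4,0],
    [0,0,0.25,0],
    [0,0,0.14,0],
    [0,0,0,0],
    [0,0,0,0],
    [0,0,0,0]
  ]
}}

```text
time_s: 9.1
position: [541.1, 155.8, 166.0]
orientation: [0.997, -0.079, 0.0, -0.0]
force: [0.2, 0.2, -2.5]
gripper_width: 23.2
```

```bash
python3 - <<'E'
from h import *
import pickle
t=cur();T=np.load('T.npy');a=T[2]
d=t[:2]-T[:2];print(t,'tool in tote',np.cos(a)*d[0]+np.sin(a)*d[1],-np.sin(a)*d[0]+np.cos(a)*d[1],env.state()['force'])
c=cap('wrist');pickle.dump(c,open('w3.pkl','wb'))
i=c['pixels'][60:260,190:390];cv2.imwrite('pics/crop3.png',cv2.resize(i,None,fx=3,fy=3,interpolation=cv2.INTER_CUBIC))
L=[(-100,60,120),(-90,60,120),(-88,95,130),(-106,95,130)]
print('tote',proj(c,[np.r_[frame(T,p),p[2]] for p in L]).round(1).tolist())
L=[(-47.5,40,63),(-30,40,63),(-47.5,40,35),(-44.5,40,35)]
print('tray',proj(c,[np.r_[frame(t[[0,1,3]],p),p[2]+t[2]-74.3] for p in L]).round(1).tolist())
E
```

```text
[ 5.41102136e+02  1.55845077e+02  1.66000001e+02 -1.58348039e-01] tool in tote -49.128999102162965 14.744678941696634 [ 0.23690135  0.16207384 -2.50741609]
tote [[215.2, 184.1], [235.0, 184.1], [230.1, 109.8], [190.2, 109.9]]
tray [[202.9, 208.6], [244.6, 208.6], [219.4, 196.7], [225.5, 196.7]]
```

View pics/crop3.png

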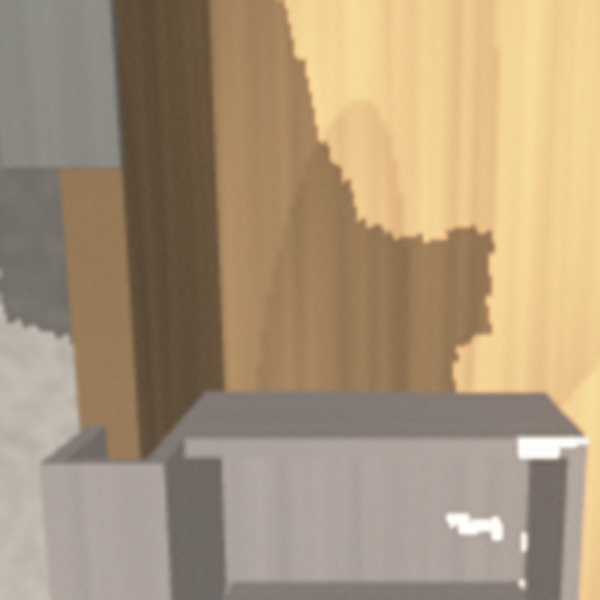

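Wrist crop: the rim edges at v≈184 fall within 0.3 px of the tote fit, and the lip needs to go about 7 mm toward −x. I'll approach the inner wall by feel.

Request:
{"op": "carry_out", "data": {
  "steps": [
    [-0.08,0,0,0],
    [-0.08,0,0,0],
    [0,0,0,0],
    [0,0,0,0],
    [0,0,0,0]
  ]
}}

```text
time_s: 9.65
position: [536.1, 156.5, 165.5]
orientation: [0.997, -0.079, 0.0, -0.0]
force: [-0.2, -0.3, -3.8]
gripper_width: 23.4
```

Request:
{"op": "carry_out", "data": {
  "steps": [
    [-0.04,0,0,0],
    [0,0,0,0],
    [0,0,0,0]
  ]
}}

```text
time_s: 9.95
position: [534.9, 156.8, 165.4]
orientation: [0.997, -0.079, -0.0, 0.0]
force: [-0.2, -0.7, -2.7]
gripper_width: 23.2
```

Request:
{"op": "carry_out", "data": {
  "steps": [
    [-0.02,0,0,0],
    [0,0,0,0],
    [0,0,0,0]
  ]
}}

```text
time_s: 10.25
position: [534.3, 156.8, 165.4]
orientation: [0.997, -0.079, -0.0, -0.0]
force: [0.1, -0.2, -2.5]
gripper_width: 23.3
```

Request:
{"op": "carry_out", "data": {
  "steps": [
    [-0.02,0,0,0],
    [0,0,0,0],
    [0,0,0,0]
  ]
}}

```text
time_s: 10.55
position: [533.8, 156.9, 165.5]
orientation: [0.997, -0.079, 0.0, -0.0]
force: [0.3, 0.5, -2.7]
gripper_width: 23.4
```

Request:
{"op": "carry_out", "data": {
  "steps": [
    [-0.015,0,0,0],
    [0,0,0,0],
    [0,0,0,0]
  ]
}}

```text
time_s: 10.85
position: [533.6, 157.0, 165.6]
orientation: [0.997, -0.079, 0.0, -0.0]
force: [3.2, -0.8, -3.3]
gripper_width: 23.6
```

Request:
{"op": "carry_out", "data": {
  "steps": [
    [-0.015,0,0,0],
    [0,0,0,0],
    [0,0,0,0]
  ]
}}

```text
time_s: 11.15
position: [533.4, 157.0, 165.6]
orientation: [0.997, -0.079, 0.001, -0.0]
force: [5.9, -0.5, -4.2]
gripper_width: 23.2
```

Request:
{"op": "carry_out", "data": {
  "steps": [
    [0.055,0,0,0],
    [0,0,0,0],
    [0,0,0.1,0],
    [0,0,0.1,0],
    [0,0,0.05,0],
    [0,0,0,0],
    [0,0,0,0]
  ]
}}

```text
time_s: 11.85
position: [534.4, 156.8, 157.9]
orientation: [0.997, -0.079, -0.0, -0.0]
force: [-0.4, -0.1, -3.1]
gripper_width: 23.5
```

Request:
{"op": "carry_out", "data": {
  "steps": [
    [0,0,0.08,0],
    [0,0,0,0],
    [0,0,0,0]
  ]
}}

```text
time_s: 12.15
position: [534.4, 156.8, 155.5]
orientation: [0.997, -0.079, -0.0, 0.0]
force: [-0.5, -0.6, -3.3]
gripper_width: 23.1
```

The leg is past the rim without contact. Continuing down.

Request:
{"op": "carry_out", "data": {
  "steps": [
    [0,0,0.1,0],
    [0,0,0.1,0],
    [0,0,0.1,0],
    [0,0,0.1,0],
    [0,0,0,0],
    [0,0,0,0]
  ]
}}

```text
time_s: 12.75
position: [534.5, 156.8, 143.5]
orientation: [0.997, -0.079, -0.0, 0.0]
force: [0.2, -0.0, -2.9]
gripper_width: 23.5
```

Request:
{"op": "carry_out", "data": {
  "steps": [
    [0,0,0.1,0],
    [0,0,0.1,0],
    [0,0,0,0],
    [0,0,0,0]
  ]
}}

```text
time_s: 13.15
position: [534.4, 156.8, 137.5]
orientation: [0.997, -0.079, -0.0, 0.0]
force: [0.6, 0.4, -2.3]
gripper_width: 23.3
```

Request:
{"op": "carry_out", "data": {
  "steps": [
    [0,0,0.04,0],
    [0,0,0,0],
    [0,0,0,0]
  ]
}}

```text
time_s: 13.45
position: [534.5, 156.8, 136.4]
orientation: [0.997, -0.079, 0.0, 0.0]
force: [-0.2, 0.7, -2.6]
gripper_width: 23.4
```

Request:
{"op": "carry_out", "data": {
  "steps": [
    [0,0,0.03,0],
    [0,0,0,0],
    [0,0,0,0]
  ]
}}

```text
time_s: 13.75
position: [534.5, 156.8, 135.5]
orientation: [0.997, -0.079, 0.0, -0.0]
force: [0.3, -0.3, -2.3]
gripper_width: 23.3
```

Request:
{"op": "carry_out", "data": {
  "steps": [
    [0,0,0.025,0],
    [0,0,0,0],
    [0,0,0,0]
  ]
}}

```text
time_s: 14.05
position: [534.4, 156.8, 134.7]
orientation: [0.997, -0.079, -0.0, 0.0]
force: [-0.5, -0.2, -2.9]
gripper_width: 23.5
```

Request:
{"op": "carry_out", "data": {
  "steps": [
    [0,0,0.02,0],
    [0,0,0,0],
    [0,0,0,0]
  ]
}}

```text
time_s: 14.35
position: [534.4, 156.8, 134.1]
orientation: [0.997, -0.079, -0.0, 0.0]
force: [0.7, 0.3, -2.5]
gripper_width: 23.6
```

Request:
{"op": "carry_out", "data": {
  "steps": [
    [0,0,0.015,0],
    [0,0,0,0],
    [0,0,0,0]
  ]
}}

```text
time_s: 14.65
position: [534.5, 156.8, 133.9]
orientation: [0.997, -0.079, 0.0, -0.0]
force: [-0.3, -0.2, 0.7]
gripper_width: 23.6
```

Lip seated: the load went from −2.7 to +0.7 N at the expected height. Easing the contact a touch, then sliding toward the stop.

Request:
{"op": "carry_out", "data": {
  "steps": [
    [0,0,-0.008,0],
    [0,0,0,0],
    [0,-0.08,0,0],
    [0,-0.15,0,0],
    [0,-0.15,0,0],
    [0,-0.15,0,0],
    [0,-0.15,0,0],
    [0,-0.1,0,0],
    [0,0,0,0],
    [0,0,0,0]
  ]
}}

```text
time_s: 15.65
position: [538.2, 180.4, 133.9]
orientation: [0.997, -0.079, 0.0, -0.0]
force: [0.4, 0.9, 0.3]
gripper_width: 23.4
```

Request:
{"op": "carry_out", "data": {
  "steps": [
    [0,-0.15,0,0],
    [0,-0.15,0,0],
    [0,-0.15,0,0],
    [0,-0.1,0,0],
    [0,-0.08,0,0],
    [0,0,0,0],
    [0,0,0,0]
  ]
}}

```text
time_s: 16.35
position: [541.2, 199.0, 133.9]
orientation: [0.997, -0.079, 0.0, -0.0]
force: [-0.0, 1.6, -0.9]
gripper_width: 23.5
```

Request:
{"op": "carry_out", "data": {
  "steps": [
    [0,-0.1,0,0],
    [0,-0.1,0,0],
    [0,-0.07,0,0],
    [0,0,0,0],
    [0,0,0,0]
  ]
}}

```text
time_s: 16.85
position: [542.5, 206.9, 133.9]
orientation: [0.997, -0.079, 0.0, -0.0]
force: [0.5, 0.1, 0.0]
gripper_width: 23.5
```

Request:
{"op": "carry_out", "data": {
  "steps": [
    [0,-0.04,0,0],
    [0,0,0,0],
    [0,0,0,0]
  ]
}}

```text
time_s: 17.15
position: [542.6, 207.7, 133.9]
orientation: [0.997, -0.079, 0.0, 0.0]
force: [0.6, -0.9, 0.3]
gripper_width: 23.5
```

Request:
{"op": "carry_out", "data": {
  "steps": [
    [0,-0.04,0,0],
    [0,0,0,0],
    [0,0,0,0]
  ]
}}

```text
time_s: 17.45
position: [542.8, 209.0, 133.9]
orientation: [0.997, -0.079, -0.0, -0.0]
force: [-0.7, -1.5, 0.6]
gripper_width: 23.3
```

Request:
{"op": "carry_out", "data": {
  "steps": [
    [0,-0.04,0,0],
    [0,0,0,0],
    [0,0,0,0]
  ]
}}

```text
time_s: 17.75
position: [543.0, 210.2, 133.9]
orientation: [0.997, -0.079, -0.0, -0.0]
force: [-0.5, -0.7, 0.6]
gripper_width: 23.3
```

Request:
{"op": "carry_out", "data": {
  "steps": [
    [0,-0.04,0,0],
    [0,0,0,0],
    [0,0,0,0]
  ]
}}

```text
time_s: 18.05
position: [543.2, 211.4, 133.9]
orientation: [0.997, -0.079, 0.0, -0.0]
force: [-0.0, -1.5, 0.6]
gripper_width: 23.7
```

Request:
{"op": "carry_out", "data": {
  "steps": [
    [0,-0.04,0,0],
    [0,0,0,0],
    [0,0,0,0]
  ]
}}

```text
time_s: 18.35
position: [543.4, 212.6, 133.9]
orientation: [0.997, -0.079, 0.0, -0.0]
force: [0.3, -0.4, 0.2]
gripper_width: 23.2
```

Request:
{"op": "carry_out", "data": {
  "steps": [
    [0,-0.04,0,0],
    [0,0,0,0],
    [0,0,0,0]
  ]
}}

```text
time_s: 18.65
position: [543.5, 213.8, 133.9]
orientation: [0.997, -0.079, -0.0, -0.0]
force: [-1.5, -1.7, 0.1]
gripper_width: 23.1
```

Request:
{"op": "carry_out", "data": {
  "steps": [
    [0,-0.04,0,0],
    [0,0,0,0],
    [0,0,0,0]
  ]
}}

```text
time_s: 18.95
position: [543.7, 214.4, 133.9]
orientation: [0.997, -0.079, -0.0, 0.001]
force: [-0.5, -5.0, 1.8]
gripper_width: 23.4
```

The bolt is felt at about 73 mm along the rim (−5 N). Adding a hair more and holding steady.

Request:
{"op": "carry_out", "data": {
  "steps": [
    [0,-0.012,0,0],
    [0,0,0,0],
    [0,0,0,0],
    [0,0,0,0]
  ]
}}

```text
time_s: 19.35
position: [543.7, 214.4, 133.9]
orientation: [0.997, -0.079, -0.0, 0.001]
force: [-0.8, -6.9, 1.9]
gripper_width: 23.5
```

Request:
{"op": "carry_out", "data": {
  "steps": [
    [0,0,0,0],
    [0,0,0,0],
    [0,0,0,0],
    [0,0,0,0]
  ]
}}

```text
time_s: 19.75
position: [543.7, 214.4, 133.9]
orientation: [0.997, -0.079, -0.0, 0.001]
force: [-1.3, -7.7, 2.0]
gripper_width: 23.4
```

Request:
{"op": "carry_out", "data": {
  "steps": [
    [0,0.025,0,0],
    [0,0,0,0],
    [0,0,0,0]
  ]
}}

```text
time_s: 20.05
position: [543.7, 214.3, 133.9]
orientation: [0.997, -0.079, 0.0, 0.0]
force: [-1.4, -4.2, 1.9]
gripper_width: 23.3
```

Request:
{"op": "carry_out", "data": {
  "steps": [
    [0,0,0,0],
    [0,0,0,0],
    [0,0,0,0],
    [0,0,0,0],
    [0,0,0,0],
    [0,0,0,0]
  ],
  "fingers": -0.15
}}

```text
time_s: 20.65
position: [543.7, 214.6, 133.9]
orientation: [0.997, -0.079, 0.0, -0.0]
force: [-0.7, -0.3, 0.6]
gripper_width: 48.9
```

```bash
python3 - <<'E'
from h import *
import pickle
print(cur(),env.state()['force'],env.state()['gripper_width'])
c=cap('wrist','w4.png');pickle.dump(c,open('w4.pkl','wb'))
E
```

```text
[ 5.43702525e+02  2.14565708e+02  1.33904239e+02 -1.58344102e-01] [-0.66482393 -0.30466179  0.59598063] 48.894148255309446
```

View pics/w4.png

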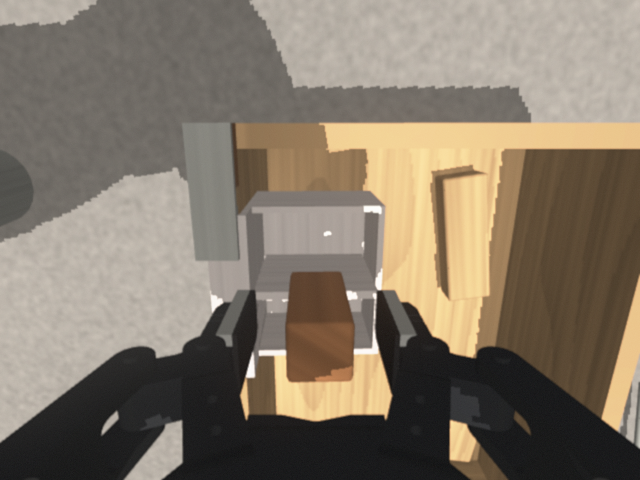

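Released: the handle spans x 286–353 with clear gaps to both pads, and the lip lies under the keeper (195–240, 125–260). Retreating straight up.

Request:
{"op": "carry_out", "data": {
  "steps": [
    [0,0,-0.2,0],
    [0,0,-0.5,0],
    [0,0,-0.8,0],
    [0,0,-0.8,0],
    [0,0,-0.8,0],
    [0,0,-0.8,0],
    [0,0,-0.5,0],
    [0,0,-0.2,0],
    [0,0,0,0],
    [0,0,0,0],
    [0,0,0,0],
    [0,0,0,0]
  ]
}}

```text
time_s: 21.9
position: [543.5, 214.4, 271.1]
orientation: [0.997, -0.079, -0.001, 0.0]
force: [0.2, -0.1, 0.1]
gripper_width: 49.1
```

```bash
python3 - <<'E'
from h import *
T=np.load('T.npy');print(cur(),env.state()['force'])
c=cap('wrist','w5.png')
X=np.r_[frame(T,(-56,73)),T[2]]
L=[(-12,12,105),(12,12,105),(33,40,45),(33,-40,45),(-30,40,63),(-47.5,-40,63),(-30,-40,63)]
print(proj(c,[np.r_[frame(X,p),p[2]+60] for p in L]).round(0).tolist())
i=c['pixels'];cv2.imwrite('pics/w5c.png',cv2.resize(i[130:420,170:470],None,fx=2,fy=2,interpolation=cv2.INTER_CUBIC))
E
```

```text
[ 5.43450123e+02  2.14431325e+02  2.71109225e+02 -1.58395979e-01] [ 0.22177387 -0.0718116   0.05190953]
[[299.0, 220.0], [334.0, 220.0], [357.0, 169.0], [354.0, 261.0], [277.0, 171.0], [259.0, 269.0], [280.0, 269.0]]
```

View pics/w5c.png

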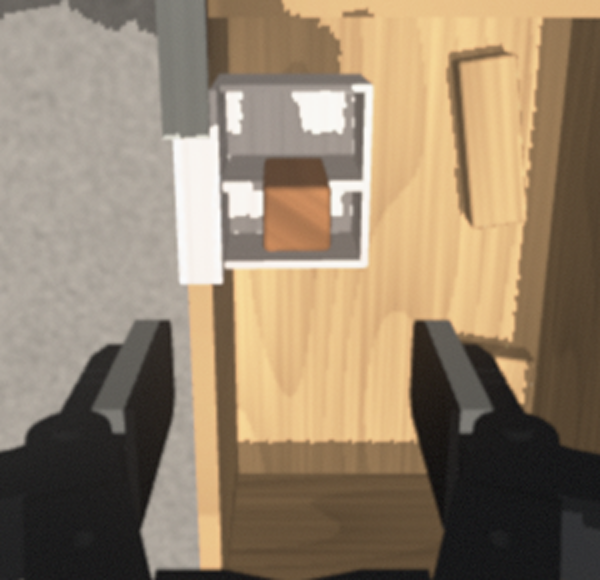

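Everything matches the expected home pose to 2–3 px: the lip end is at (260,271), the handle top at (302–335, 222) and the tray corner at (356,172). Handing in.

```bash
python3 -c "
from bench import env
print(env.sign_off(),env.state()['time_s'])"
```

```text
the job is handed in; nothing more can be done
the job is handed in; nothing more can be done
```

The lipped tray is hanging on the tote's near wall, lip under the keeper, up against the stop bolt. I handed the job in at about 22 s of the 67 s allowed; no verdict is reported.

- **Hooking:** I gripped the handle at 40 N and lowered the tray just inside the wall. I then found the wall by light touch (about 6 N) and backed off to centre the slot. The lip came down on the rim about 15 mm along it (toward the stop), clear of the keeper, with about 3.4 N of contact.
- **Sliding home:** I slid it along the rim and met the bolt at about 73 mm. I held a steady push for 0.8 s, with 7 to 8 N measured at the wrist, and the tray did not move further. Then I eased off, opened the fingers and lifted clear.

**Last checks:**
- After release, the wrist view matched the expected home pose to within 2–3 px. Most of that is the same vertical offset the wrist camera showed in earlier views.
- The handle top sat about 2 px (roughly 1 mm) off sideways, so the tray may lean slightly within the slot's play. I estimate 0.02–0.04 rad, within the 0.1 rad limit.
- The wrist force was about 0 N with the gripper clear.
- I took no final top or scene picture, so I did not re-measure the other objects. Nothing suggested contact with them.

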